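# Complete a drying crib and set the plaster mould on it

### The job

The drying crib on the square grey board is one slat short. From the sloping rack take the one slat that has the same length and thickness as the crib's slats and lay it crosswise on the two lower slats, beside and parallel to the single upper slat, ends level with it and as far from the board's middle as that one is. Then gently set the plaster mould, upright, on the middle of the crib so that it bridges both upper slats at right angles; leave the other slats in the rack, and do not push the crib's slats out of place or disturb the pots, jars and brush.

Things in the scene. Friction and masses are not known exactly. Their poses are not given: they have to be found in the camera images.
- rack: wooden rack, 290 mm wide (y) and about 165 mm deep (x), fixed. Origin on the table under its middle, z up. Its flat slope starts at a lip on the low side (its -x; local x -80, z 30 mm) and rises to +x at 30 degrees over 190 mm. The lip stands 14 mm above the slope. Four slats lie up the slope, their lower ends on the lip, 70 mm apart (centres); nothing stands between them
- slat_a: plain light-wood slat, 150 mm long, 30 mm wide, 20 mm thick (the same as the crib's slats); one of four lying side by side on the rack's slope, in any order. Origin at the middle of the underside of its lower end, against the lip; x runs along the slat up the slope, z out of its upper face
- slat_a_mid (a point): centre of the solid of slat_a, 75 mm along it
- slat_b: plain light-wood slat, 120 mm long, 30 mm wide, 20 mm thick, too short; one of four lying side by side on the rack's slope, in any order. Origin at the middle of the underside of its lower end, against the lip; x runs along the slat up the slope, z out of its upper face
- slat_b_mid (a point): centre of the solid of slat_b
- slat_c: plain light-wood slat, 180 mm long, 30 mm wide, 20 mm thick, too long; one of four lying side by side on the rack's slope, in any order. Origin at the middle of the underside of its lower end, against the lip; x runs along the slat up the slope, z out of its upper face
- slat_c_mid (a point): centre of the solid of slat_c
- slat_d: plain light-wood slat, 150 mm long, 30 mm wide, 10 mm thick, too thin; one of four lying side by side on the rack's slope, in any order. Origin at the middle of the underside of its lower end, against the lip; x runs along the slat up the slope, z out of its upper face
- slat_d_mid (a point): centre of the solid of slat_d
- board: square grey board, 170 x 170 x 12 mm, fixed flat on the table, carrying the crib. Origin at the middle of its underside, z up. The two lower slats lie along its y at x = -45 and +45 mm, their tops 32 mm above the table; the upper slat lies along its x at y = +45 mm, its top at 52 mm; the missing slat's place is along x, centred on x = 0, y = -45 mm
- crib_low1_mid (a point): centre of the solid of the first lower crib slat (150 x 30 x 20 mm, loose)
- crib_low2_mid (a point): centre of the solid of the second lower crib slat (same size, loose)
- crib_top: the single upper crib slat, 150 x 30 x 20 mm, loose. Origin at the middle of the underside of one end, x along the slat
- crib_top_mid (a point): centre of the solid of the upper crib slat
- mould: white plaster press mould, an oblong block 140 mm long (x), 56 mm wide (y), 45 mm high, 0.3 to 0.55 kg, with an oblong hollow 100 x 32 mm, 25 mm deep, in its top; lies loose on the table, hollow up. Origin at the middle of its underside
- jar_1: glaze jar with blue lid, 56 mm across, 85 mm high, bystander; origin under its middle
- jar_2: glaze jar with blue lid, 56 mm across, 85 mm high, bystander; origin under its middle
- bowl: white bowl, 110 mm across, 50 mm high, bystander; origin under its middle
- cup: terracotta cup, 70 mm across, 70 mm high, bystander; origin under its middle
- egg_vase: terracotta vase, 90 mm across, 115 mm high, bystander; origin under its middle
- brush: brush 160 mm long lying on the table, bystander
Not all that is in view belongs to the job. What is shaped like the slat_a but purple is not meant.

How it is judged (in metres and radians):
On the way, in this order (a step that is already met when the one before it is completed fails the run):
1. the matching slat lies crosswise in the missing place, released (x of slat_a_mid in the frame of board between -0.015 and 0.015 m and y of slat_a_mid in the frame of board between -0.06 and -0.03 m and z of slat_a_mid in the frame of board between 0.037 and 0.047 m and angle between the x axis of slat_a and the x axis of board, either way round below 0.15 rad and contact force between the fingers and slat_a below 0.1 N and linear speed of slat_a below 0.02 m/s and angular speed of slat_a below 0.2 rad/s), for 0.2 s.
2. the mould stands on the middle of the crib across both upper slats, released (x of mould in the frame of board between -0.02 and 0.02 m and y of mould in the frame of board between -0.02 and 0.02 m and z of mould in the frame of board between 0.047 and 0.057 m and angle between mould's own z axis and vertical below 0.05 rad and angle between the x axis of mould and the y axis of board, either way round below 0.17 rad and x of slat_a_mid in the frame of board between -0.015 and 0.015 m and y of slat_a_mid in the frame of board between -0.06 and -0.03 m and z of slat_a_mid in the frame of board between 0.037 and 0.047 m and angle between the x axis of slat_a and the x axis of board, either way round below 0.15 rad and contact force between the fingers and mould below 0.1 N and linear speed of mould below 0.02 m/s and angular speed of mould below 0.2 rad/s), for 0.2 s.
At the end, for the whole second after the job is handed in: Matching slat in the gap (centre within 15 mm, 0.15 rad); mould on both upper slats, within 20 mm of the board's middle in x and y, level within 0.05 rad, square within 0.17 rad; both released, at rest; other rack slats within 30 mm, crib slats within 15 mm of their start (all of step 2 and contact force between the fingers and slat_a below 0.1 N and linear speed of slat_a below 0.02 m/s and angular speed of slat_a below 0.2 rad/s and distance of each of slat_b_mid, slat_c_mid, slat_d_mid from where it was at the start of the episode below 0.03 m and distance of each of crib_low1_mid, crib_low2_mid, crib_top_mid from where it was at the start of the episode below 0.015 m); the robot touches nothing.
It fails at once if the mould is let fall (out of the fingers and faster than 0.35 m/s, a drop of over about 6 mm) (contact force between the fingers and mould below 0.1 N and linear speed of mould above 0.35 m/s).
It fails at once if the mould is knocked or pressed hard on the crib (over 60 N) (contact force between mould and slat_a above 60 N or contact force between mould and crib_top above 60 N).
It fails at once if a pot, jar or the brush is disturbed (moved over 30 mm) (distance of any of jar_1, jar_2, bowl, cup, egg_vase, brush from where it was at the start of the episode above 0.03 m).
It fails at once if a wrong slat is taken from the rack (moved over 50 mm) (distance of any of slat_b_mid, slat_c_mid, slat_d_mid from where it was at the start of the episode above 0.05 m).
It fails at once if a crib slat is pushed over 25 mm out of place (distance of any of crib_low1_mid, crib_low2_mid, crib_top_mid from where it was at the start of the episode above 0.025 m).
It also fails if it takes over 58 s, if anything falls off the work surface, if the arm or the gripper's body presses on something with over 40 N, if the wrist force passes 120 N, or if a joint passes its speed limit or range.

### The arm

A 7-joint arm with a two-finger parallel gripper is mounted at the origin on the work surface. World frame = base frame: x ahead of the robot, y to its left, z up, the work surface at z = 0. Lengths are in m, angles in degrees, forces in N, time in s.
With the tool pointing down it reaches from about 0.4 to 0.875 m from the base axis. Payload 6.5 kg.
Tool frame: the origin (TCP) lies on the centre line of the jaws, within the pads' length; the fingertips stand 25 mm ahead of it and the grasp point (between the pads) lies 6 mm ahead of it; z points along the fingers, y is the line along which they close (so a half turn about z gives the same grasp; the last joint's range is limited). The gripper opens to 85 mm and grips with 20 to 120 N. Pads are 22 mm wide; open, the fingers measure 114 mm over their backs; the gripper's body (76 mm by 85 mm) begins 54 mm behind the grasp point. The pads swing forward as they close: fully open they stand 13 mm farther back than shut.
Start: joints at [-73.235, 30.733, -0.252, 88.115, 0.149, 61.152, -4.079], TCP at [0.228, 0.609, 0.256] pointing down, gripper open.
Joint ranges: [-154.64, 154.64], [-21.42, 123.67], [-72.66, 72.17], [13.99, 137.28], [-74.86, 254.86], [10.95, 109.41], [-158.01, 158.01]. Speed limits (degrees/s): [136.94, 136.94, 180, 180, 180, 180, 180].

### API

Orientations are given as [roll, pitch, yaw] about the fixed x, y, z axes, in that order (R = Rz(yaw) Ry(pitch) Rx(roll)).
In Python, from workcell import robot gives the robot as it stands.
- The arm moves only by the tool play_rows, never from a script. Its argument "motion" is a list of rows, each an object with "travel": the shift along the tool's x, y, z each as a share of 30 mm, from -1 to 1, a list of three; "angular": the turn, a rotation vector about the tool's x, y, z each as a share of 180 degrees, from -1 to 1, a list of three; "fingers": the opening, from 0 (shut) to 1 (fully open). A call has exactly 10 rows; each row shifts and turns the commanded pose from where the row before left it, along the tool's axes as they then stand; what a row does not reach is not made up. A row lasts 1/10 s, in which the tool goes at most 50 mm and 8.59 degrees, less where a joint would pass 70% of its speed; a pose out of reach is approached as far as the arm can. A call with a number of a shift or a turn outside -1 to 1 is refused whole. A call with a gripper value outside its range is refused whole. The fingers move at their own pace and stop on an object; the grip force is fixed at half the most. Time passes only in rows, so rows that do not move let the fingers close, or fill a call up. It gives the time, the measured TCP pose, the force, the opening and the grip force at its end, in the units of the state.
- robot.state(): the state, without advancing time (a new reading comes with each control period).
- robot.capture(name): name is "scene" or "top" or "wrist"; returns (picture, depth): 400x640x3 uint8, red, green, blue; 400x640 float32, m along the optical axis (not along the pixel's ray), 0 where there is no reading.
- robot.camera_model(name): a dict with "intrinsics" (3x3 intrinsics, pixels), "rvec" (rotation vector, rad) and "tvec" (3), from world to camera coordinates, as OpenCV has them. Camera axes: x right, y down, z forward; pixel columns grow to the right and rows downward; lengths in m; the calibration is good to about 2 mm. A picture is of the moment at which its call begins: read the wrist's pose just before it. camera_model takes no time and is no camera call; for the wrist camera it gives the pose at the moment of the call.
- robot.hand_in(): hands the job in; it is judged then, once.
The state is a dict: "time_s": time; "joint_positions": joint angles; "qvel": joint speeds; "joint_efforts": joint torques, N m; "position": TCP position; "tcp_rot": TCP orientation; "contact_force": force on the tool from outside, world axes, zero at the start; "moment": the same for the moment, N m; "grip_width": opening from 0.0 (shut) to 1.0 (fully open); "finger_force": force on a finger pad.
Only numpy, scipy, OpenCV 4.12 (cv2) and the standard library are available. Lean on these libraries where they do the work, as an engineer would, in place of code of your own. Each camera call takes 0.05 s, during which the arm holds its last target. There are 200 camera calls.

## Working session

There is one attempt and no reset: what is moved stays moved. The work goes in short steps, Python scripts to look and compute and a tool call to move; the robot and the scene stay as the last step left them, time stands still between calls to the robot, and variables do not carry over. Pictures are saved under pics/ and viewed, at most 10 in all, crops included, and the job is handed in when it is done.

Besides the shell and the picture viewer there is one more tool, called after ">>>" as a command line: name --argument value ..., lists and objects as JSON in quotes. play_rows: Moves the arm, as the interface text tells. Shift numbers are shares of 30 mm and turn numbers shares of 180 degrees, none past 1 either way. Its arguments: {"type":"object","properties":{"motion":{"type":"array"}},"required":["motion"]}

```bash
mkdir -p pics; ls; cat > h.py <<'E'
import numpy as np, cv2
from workcell import robot
def grab(n):
    m=robot.camera_model(n); p,d=robot.capture(n)
    R,_=cv2.Rodrigues(np.array(m["rvec"],float)); t=np.array(m["tvec"],float).ravel(); K=np.array(m["intrinsics"],float)
    return p,d,K,R,t
def cloud(d,K,R,t):
    v,u=np.mgrid[:d.shape[0],:d.shape[1]]
    c=np.stack([(u-K[0,2])/K[0,0]*d,(v-K[1,2])/K[1,1]*d,d],-1)
    return (c-t)@R
E
python3 - <<'E'
from h import *
s=robot.state(); print({k:np.round(s[k],3).tolist() for k in s})
for n in("top","scene"):
    p,d,K,R,t=grab(n); cv2.imwrite(f"pics/{n}0.png",p[:,:,::-1]); np.savez(n+"0.npz",p=p,d=d,K=K,R=R,t=t)
    print(n,np.round(-R.T@t,3),K[0,0],d.min(),d.max())
E
```

```text
pics
{'time_s': 0.0, 'joint_positions': [-73.236, 30.779, -0.254, 88.171, 0.149, 61.154, -4.08], 'qvel': [-0.117, -0.046, 0.064, 0.103, 0.029, -0.073, -0.071], 'joint_efforts': [-0.0, -58.343, 1.049, -25.91, 0.012, 0.01, 0.0], 'position': [0.228, 0.608, 0.255], 'tcp_rot': [-179.897, 0.008, 159.446], 'contact_force': [-0.421, -0.342, 0.592], 'moment': [-0.001, 0.032, -0.023], 'finger_force': 0.0, 'grip_width': 0.999}
top [0.349 0.041 1.437] 376.15210939789193 0.0 2.36025
scene [1.237 0.597 1.123] 396.0498007118509 0.0 3.9991207
```

View pics/top0.png

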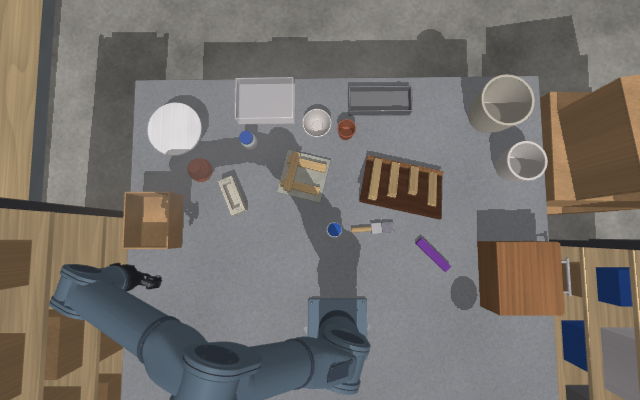

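View pics/scene0.png

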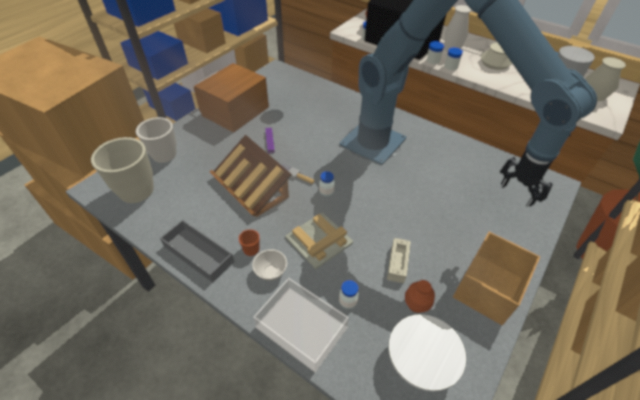

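The top view shows the rack at about (401,185) with four slats at columns ~375, 393, 413 and 432. The board with the crib is at (304,175), the mould at (232,195), jars at (247,138) and (334,230), the brush at (372,229), and the purple decoy at (432,253).

```bash
python3 - <<'E'
from h import *
f=np.load("top0.npz"); p,d,K,R,t=[f[k] for k in("p","d","K","R","t")]
P=cloud(d,K,R,t); hsv=cv2.cvtColor(p,cv2.COLOR_RGB2HSV)
c=p[140:225,205:455]; cv2.imwrite("pics/crop1.png",cv2.resize(c,None,fx=3.2,fy=3.2,interpolation=cv2.INTER_CUBIC)[:,:,::-1])
print("table z",np.median(P[260:280,200:280,2]))
for (u,v) in[(232,195),(375,180),(393,180),(412,180),(432,185),(305,175),(320,165),(296,175),(306,188)]: print((u,v),hsv[v,u],P[v,u].round(3))
# slats on rack
sub=np.zeros(d.shape,bool); sub[145:225,355:450]=1
m=(sub&(hsv[...,0]>8)&(hsv[...,0]<28)&(hsv[...,2]>120)).astype(np.uint8)
n,l,st,ce=cv2.connectedComponentsWithStats(m)
for i in range(1,n):
    if st[i,4]>40:
        q=P[l==i]; r=cv2.minAreaRect(q[:,:2].astype(np.float32)); b=cv2.boxPoints(r)
        print("rack comp",ce[i].round(1),st[i,4],"rect c",np.round(r[0],3),"size",np.round(r[1],3),r[2],"z",np.percentile(q[:,2],[2,50,98]).round(3))
# board
sub[:]=0; sub[145:205,270:340]=1
q=P[sub&(P[...,2]>0.006)&(P[...,2]<0.07)]; r=cv2.minAreaRect(q[:,:2].astype(np.float32)); print("board",r)
for lo,hi in((.006,.018),(.026,.038),(.046,.058)):
    q=P[sub&(P[...,2]>lo)&(P[...,2]<hi)]; r=cv2.minAreaRect(q[:,:2].astype(np.float32)); print(lo,len(q),r,q.mean(0))
sub[:]=0; sub[165:220,212:252]=1
q=P[sub&(P[...,2]>.03)&(P[...,2]<.06)]; r=cv2.minAreaRect(q[:,:2].astype(np.float32)); print("mould",len(q),r,np.median(q[:,2]))
E
```

```text
table z -0.00106189946444003
(232, 195) [ 20  27 191] [0.497 0.395 0.018]
(375, 180) [ 18 100 164] [ 0.539 -0.138  0.102]
(393, 180) [ 18  99 154] [ 0.54  -0.204  0.094]
(412, 180) [ 18  99 152] [ 0.541 -0.275  0.081]
(432, 185) [ 18 101 147] [ 0.524 -0.349  0.071]
(305, 175) [ 26  18 112] [0.573 0.117 0.016]
(320, 165) [ 18  98 192] [0.608 0.059 0.03 ]
(296, 175) [ 30  16 113] [0.573 0.151 0.018]
(306, 188) [ 17 100 130] [0.521 0.112 0.028]
rack comp [375.6 178. ] 358 rect c [ 0.476 -0.092] size [0.079 0.36 ] 56.31671905517578 z [0.037 0.095 0.136]
rack comp [394.3 178.4] 305 rect c [ 0.463 -0.129] size [0.089 0.4  ] 46.684486389160156 z [0.036 0.085 0.121]
rack comp [424.7 182.5] 585 rect c [ 0.542 -0.322] size [0.129 0.161] 62.41004180908203 z [0.033 0.074 0.11 ]
board ((0.5773094892501831, 0.11818398535251617), (0.2254847139120102, 0.2571866810321808), 2.144510507583618)
0.006 1049 ((0.5773094892501831, 0.11818398535251617), (0.2254847139120102, 0.2571866810321808), 2.144510507583618) [0.56609322 0.11398611 0.01140963]
0.026 475 ((0.5651465654373169, 0.12465623021125793), (0.15190620720386505, 0.1329030841588974), 75.7492904663086) [0.5669988  0.11190581 0.03134929]
0.046 302 ((0.584426760673523, 0.16631291806697845), (0.03061484359204769, 0.149727925658226), 75.68283081054688) [0.58413119 0.16598963 0.05105639]
mould 389 ((0.5202794671058655, 0.4034654498100281), (0.2001831978559494, 0.06219920888543129), 25.362524032592773) 0.044297617293217954
```

View pics/crop1.png

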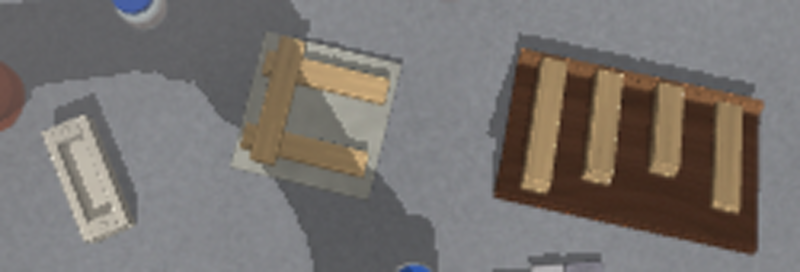

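The crop shows slats from left to right on the rack at crop columns 545, 603, 667 and 728. Their apparent lengths are about 130, 113, 90 and 109 px, so they read as 180, 150, 120 and 150 mm. The far ends line up, which puts the lip on the far side. The candidates for slat_a are #2 (full image 394,178) and #4 (432,189), and thickness will decide between them.

```bash
python3 - <<'E'
from h import *
f=np.load("top0.npz"); p,d,K,R,t=[f[k] for k in("p","d","K","R","t")]
P=cloud(d,K,R,t); hsv=cv2.cvtColor(p,cv2.COLOR_RGB2HSV)
sub=np.zeros(d.shape,bool); sub[145:225,355:450]=1; sub&=d>0
brown=cv2.erode((sub&(hsv[...,2]<105)&(hsv[...,1]>90)&(P[...,2]>.035)).astype(np.uint8),np.ones((3,3)))>0
B=P[brown]
for _ in range(5):
    A=np.c_[B[:,:2],np.ones(len(B))]; c=np.linalg.lstsq(A,B[:,2],rcond=None)[0]; r=B[:,2]-A@c; B=B[abs(r)<max(.003,1.5*r.std())]
n=np.array([-c[0],-c[1],1]); n/=np.linalg.norm(n); up=np.array([c[0],c[1]])/np.hypot(c[0],c[1])
print("n",n.round(3),"tilt",np.degrees(np.arccos(n[2])),"up dir",np.degrees(np.arctan2(up[1],up[0])),"std",r.std(),len(B))
H=(P[...,2]-c[0]*P[...,0]-c[1]*P[...,1]-c[2])*n[2]
ye=np.array([-up[1],up[0]]); 
s3=np.array([up[0]*n[2],up[1]*n[2],np.sqrt(1-n[2]**2)])
# slats by connected comps, lip cut away by height & brightness
m=(sub&(hsv[...,0]>10)&(hsv[...,0]<28)&(hsv[...,2]>128)&(hsv[...,1]<130)).astype(np.uint8)
k,l,st,ce=cv2.connectedComponentsWithStats(m,connectivity=4)
for i in range(1,k):
    if st[i,4]<60: continue
    e=cv2.erode((l==i).astype(np.uint8),np.ones((3,3)))>0
    q=P[e]; qa=P[l==i]; y=qa[:,:2]@ye; s=qa@s3
    print(ce[i].round(1),st[i,4],"H",np.percentile(H[e],[10,50,90]).round(4),"y",np.percentile(y,[3,50,97]).round(3),"s",np.percentile(s,[1,99]).round(3),"mean",q.mean(0).round(4), "mid pt",(np.array([*(np.median(y)*ye),0])).round(3))
# rack outline check
q=P[sub&(P[...,2]>.02)]; print("rack rect",cv2.minAreaRect(q[:,:2].astype(np.float32)))
# board outline by colour contrast and mould top rim
sub[:]=0; sub[145:205,270:340]=1; sub&=d>0
for nm,(lo,hi),(a,b,cc,dd) in(("board",(.006,.06),(145,205,270,340)),("mould",(.037,.06),(165,220,212,252))):
    w=np.zeros(d.shape,np.uint8); w[a:b,cc:dd]=((P[...,2]>lo)&(P[...,2]<hi)&(d>0))[a:b,cc:dd]
    w=cv2.morphologyEx(w,cv2.MORPH_OPEN,np.ones((2,2)))
    k,l,st,ce=cv2.connectedComponentsWithStats(w); i=1+np.argmax(st[1:,4]); q=P[l==i]
    print(nm,st[i],cv2.minAreaRect(q[:,:2].astype(np.float32)),q.mean(0))
E
```

```text
n [ 0.486 -0.112  0.867] tilt 29.910902842461915 up dir 167.07326546184538 std 0.0015404631875016398 1246
[375.1 178.7] 337 H [0.0165 0.0196 0.0226] y [0.    0.014 0.028] s [-0.539 -0.359] mean [ 0.5449 -0.1393  0.0968] mid pt [-0.003 -0.014  0.   ]
[393.5 179.3] 279 H [0.0165 0.0192 0.0224] y [0.067 0.08  0.093] s [-0.538 -0.389] mean [ 0.5442 -0.2068  0.0882] mid pt [-0.018 -0.078  0.   ]
[413.6 180.3] 222 H [0.0169 0.0196 0.0229] y [0.139 0.152 0.166] s [-0.537 -0.418] mean [ 0.5409 -0.2807  0.0809] mid pt [-0.034 -0.149  0.   ]
[432.2 188.3] 257 H [0.0074 0.0102 0.0128] y [0.212 0.224 0.238] s [-0.541 -0.389] mean [ 0.5111 -0.3474  0.078 ] mid pt [-0.05  -0.219  0.   ]
rack rect ((0.49235907196998596, -0.23429454863071442), (0.2902646064758301, 0.25123128294944763), 77.20703887939453)
board [ 278  151   53   52 1852] ((0.5093347430229187, 0.12532132863998413), (0.19296181201934814, 0.3080456256866455), 85.7254638671875) [0.56407728 0.11869684 0.02927938]
mould [219 177  27  39 353] ((0.4120263457298279, 0.25954487919807434), (0.43971318006515503, 0.12056729197502136), 58.499290466308594) [0.48885604 0.38471034 0.05314841]
```

slat_a is #2 at pixel (394,179): it is 149 mm long and 19 mm high above the slope. #4 (432,188) is also about 150 mm long but only 10 mm thick, so it is slat_d. #1 is 180 mm (slat_c) and #3 is 120 mm (slat_b). Crop1 already showed #2 enlarged and matches this. I'll start the approach.

>>> play_rows --motion '[{"travel":[-0.9,-0.67,0],"angular":[0,0,-0.042],"fingers":0.6},{"travel":[-0.9,-0.67,0],"angular":[0,0,0],"fingers":0.6},{"travel":[-0.9,-0.67,0],"angular":[0,0,0],"fingers":0.6},{"travel":[-0.9,-0.67,0],"angular":[0,0,0],"fingers":0.6},{"travel":[-0.9,-0.67,0],"angular":[0,0,0],"fingers":0.6},{"travel":[-0.9,-0.67,0],"angular":[0,0,0],"fingers":0.6},{"travel":[-0.9,-0.67,0],"angular":[0,0,0],"fingers":0.6},{"travel":[-0.9,-0.67,0],"angular":[0,0,0],"fingers":0.6},{"travel":[-0.9,-0.67,0],"angular":[0,0,0],"fingers":0.6},{"travel":[-0.9,-0.67,0],"angular":[0,0,0],"fingers":0.6}]'

```text
time_s: 1.1
position: [0.4431, 0.3481, 0.256]
tcp_rot: [-180.0, -0.0, 167.0]
contact_force: [0.7, 0.4, 0.7]
grip_width: 0.598
finger_force: 0.0
```

>>> play_rows --motion '[{"travel":[-0.45,-0.87,0],"angular":[0,0,0],"fingers":0.6},{"travel":[-0.45,-0.87,0],"angular":[0,0,0],"fingers":0.6},{"travel":[-0.45,-0.87,0],"angular":[0,0,0],"fingers":0.6},{"travel":[-0.45,-0.87,0],"angular":[0,0,0],"fingers":0.6},{"travel":[-0.45,-0.87,0],"angular":[0,0,0],"fingers":0.6},{"travel":[-0.45,-0.87,0],"angular":[0,0,0],"fingers":0.6},{"travel":[-0.45,-0.87,0],"angular":[0,0,0],"fingers":0.6},{"travel":[-0.45,-0.87,0],"angular":[0,0,0],"fingers":0.6},{"travel":[-0.45,-0.87,0],"angular":[0,0,0],"fingers":0.6},{"travel":[-0.45,-0.87,0],"angular":[0,0,0],"fingers":0.6}]'

```text
time_s: 2.1
position: [0.5153, 0.0635, 0.2561]
tcp_rot: [-180.0, -0.0, 167.0]
contact_force: [1.8, 0.3, 0.2]
grip_width: 0.595
finger_force: 0.0
```

Passing over the crib, so I'll take a wrist view to refine the board.

```bash
cat >> h.py <<'E'
from scipy.spatial.transform import Rotation as Ro
def delta(target,rpy=None):
    s=robot.state(); Rc=Ro.from_euler("xyz",s["tcp_rot"],degrees=True)
    dl=Rc.inv().apply(np.array(target)-s["position"])/.03
    a=np.zeros(3) if rpy is None else (Rc.inv()*Ro.from_euler("xyz",rpy,degrees=True)).as_rotvec(degrees=True)/180
    print("pos",np.round(s["position"],4),"rot",np.round(s["tcp_rot"],1),"travel shares total",dl.round(2),"angular total",a.round(4)); return dl,a
E
python3 - <<'E'
from h import *
p,d,K,R,t=grab("wrist"); cv2.imwrite("pics/w1.png",p[:,:,::-1]); P=cloud(d,K,R,t)
np.savez("w1.npz",p=p,d=d,K=K,R=R,t=t)
print(d.min(),d.max(),np.percentile(P[d>0],[1,50,99],axis=0).round(3))
near=(np.hypot(P[...,0]-.573,P[...,1]-.123)<.13)&(d>0)
for lo,hi in((.008,.016),(.027,.037),(.047,.057)):
    w=(near&(P[...,2]>lo)&(P[...,2]<hi)).astype(np.uint8); w=cv2.morphologyEx(w,cv2.MORPH_OPEN,np.ones((5,5)))
    k,l,st,ce=cv2.connectedComponentsWithStats(w)
    for i in range(1,k):
        if st[i,4]>300: q=P[l==i]; print(lo,ce[i].round(),st[i,4],np.round(np.array(sum([list(x) if np.ndim(x) else [x] for x in cv2.minAreaRect(q[:,:2].astype(np.float32))],[])),4),np.median(q[:,2]).round(4))
E
```

```text
0.0 1.497253 [[ 0.317 -0.392 -0.002]
 [ 0.511  0.063  0.   ]
 [ 0.867  0.41   0.311]]
0.008 [360. 181.] 9534 [ 0.5711  0.1242  0.1696  0.17   75.7797] 0.0111
0.008 [447. 204.] 360 [5.96300e-01 2.00700e-01 9.00000e-03 6.20000e-02 7.60717e+01] 0.0111
0.027 [365. 164.] 2786 [5.21400e-01 1.14900e-01 1.03800e-01 3.03000e-02 7.57932e+01] 0.0311
0.027 [358. 242.] 2322 [6.08900e-01 9.13000e-02 1.06500e-01 3.09000e-02 7.58273e+01] 0.031
0.047 [428. 208.] 3951 [5.83700e-01 1.67200e-01 3.07000e-02 1.50500e-01 7.56483e+01] 0.051
```

View pics/w1.png

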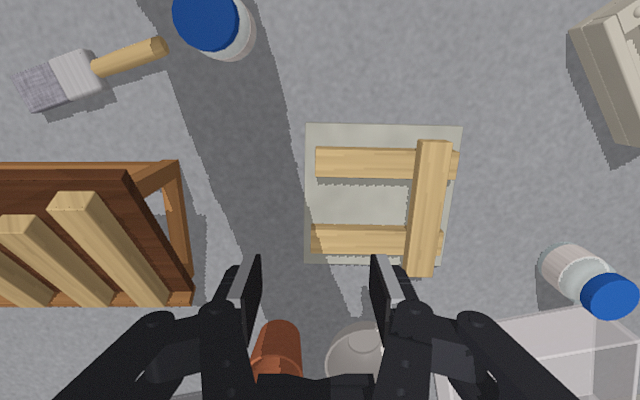

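The wrist view w1 shows the board at about (383,195), measured 169.6 x 170 mm at (0.571, 0.124) with yaw -14.2°. The upper slat is at (428,208) and lies 44.8 mm from the board centre, as it should. The rack is on the left and its long slat is nearest. The missing place is therefore about (0.561, 0.080).

>>> play_rows --motion '[{"travel":[-0.49,-0.86,0.1],"angular":[0,0,0],"fingers":0.6},{"travel":[-0.49,-0.86,0.1],"angular":[0,0,0],"fingers":0.6},{"travel":[-0.49,-0.86,0.1],"angular":[0,0,0],"fingers":0.6},{"travel":[-0.49,-0.86,0.1],"angular":[0,0,0],"fingers":0.6},{"travel":[-0.49,-0.86,0.1],"angular":[0,0,0],"fingers":0.6},{"travel":[-0.49,-0.86,0.1],"angular":[0,0,0],"fingers":0.6},{"travel":[-0.49,-0.86,0.1],"angular":[0,0,0],"fingers":0.6},{"travel":[-0.49,-0.86,0.1],"angular":[0,0,0],"fingers":0.6},{"travel":[-0.49,-0.86,0.1],"angular":[0,0,0],"fingers":0.6},{"travel":[-0.49,-0.86,0.1],"angular":[0,0,0],"fingers":0.6}]'

```text
time_s: 3.15
position: [0.6007, -0.2205, 0.2258]
tcp_rot: [180.0, -0.0, 167.0]
contact_force: [-0.1, -0.3, -0.1]
grip_width: 0.6
finger_force: 0.0
```

>>> play_rows --motion '[{"travel":[0,0,0],"angular":[0,0.033,0],"fingers":0.6},{"travel":[0,0,0],"angular":[0,0.033,0],"fingers":0.6},{"travel":[0,0,0],"angular":[0,0.033,0],"fingers":0.6},{"travel":[0,0,0],"angular":[0,0.034,0],"fingers":0.6},{"travel":[0,0,0],"angular":[0,0.034,0],"fingers":0.6},{"travel":[0,0,0],"angular":[0,0,0],"fingers":0.6},{"travel":[0,0,0],"angular":[0,0,0],"fingers":0.6},{"travel":[0,0,0],"angular":[0,0,0],"fingers":0.6},{"travel":[0,0,0],"angular":[0,0,0],"fingers":0.6},{"travel":[0,0,0],"angular":[0,0,0],"fingers":0.6}]'

```text
time_s: 4.15
position: [0.6005, -0.2198, 0.2275]
tcp_rot: [180.0, -29.9, 167.0]
contact_force: [-0.4, -1.2, 0.2]
grip_width: 0.601
finger_force: 0.0
```

```bash
python3 - <<'E'
from h import *
s=robot.state(); print(np.round(s["joint_positions"],1),s["time_s"])
p,d,K,R,t=grab("wrist"); cv2.imwrite("pics/w2.png",p[:,:,::-1]); P=cloud(d,K,R,t)
hsv=cv2.cvtColor(p,cv2.COLOR_RGB2HSV)
T=Ro.from_euler("xyz",s["tcp_rot"],degrees=True); Q=T.inv().apply((P-s["position"]).reshape(-1,3)).reshape(P.shape)
w=((d>0)&(hsv[...,1]<140)&(hsv[...,0]>10)&(hsv[...,0]<28)&(hsv[...,2]>110)).astype(np.uint8); w=cv2.morphologyEx(w,cv2.MORPH_OPEN,np.ones((5,5)))
k,l,st,ce=cv2.connectedComponentsWithStats(w)
for i in range(1,k):
    if st[i,4]>1000: q=Q[l==i]; print(ce[i].round(),st[i,4],"tool xyz pct",np.percentile(q,[2,50,98],axis=0).round(4).tolist())
delta([.5563,-.2096,.0949],[180,30,167.1])
E
```

```text
[ 8.1 50.2 14.5 64.8 -7.4 95.9 98.7] 4.15
[376.  57.] 1090 tool xyz pct [[0.0998, 0.0371, 0.3034], [0.1141, 0.0715, 0.31], [0.1301, 0.1052, 0.3356]]
[394. 174.] 6792 tool xyz pct [[-0.0635, 0.0512, 0.1483], [0.0145, 0.0646, 0.1498], [0.0751, 0.0805, 0.1694]]
[588. 136.] 3433 tool xyz pct [[0.0086, 0.252, 0.2392], [0.0305, 0.2963, 0.2477], [0.0463, 0.3504, 0.2761]]
[157. 223.] 7436 tool xyz pct [[-0.1125, -0.172, 0.155], [-0.0355, -0.142, 0.1594], [0.0448, -0.1053, 0.1692]]
[315. 225.] 7165 tool xyz pct [[-0.1112, -0.0437, 0.1483], [-0.034, -0.0003, 0.1499], [0.0463, 0.0427, 0.1692]]
[232. 213.] 3862 tool xyz pct [[-0.0713, -0.0935, 0.1482], [-0.0209, -0.0715, 0.1497], [0.0164, -0.057, 0.1695]]
[590. 215.] 3452 tool xyz pct [[-0.0654, 0.2451, 0.1941], [-0.0444, 0.2872, 0.2037], [-0.0257, 0.3329, 0.2349]]
pos [ 0.6006 -0.2198  0.2273] rot [180. -30. 167.] travel shares total [-0.89 -0.    4.58] angular total [ 0.     -0.3331 -0.0006]
```

View pics/w2.png

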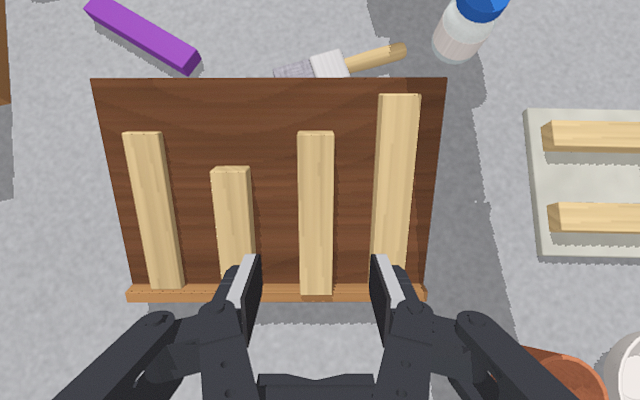

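w2 shows the rack slats from left to right: thin (145,210), short (232,215), the 150 x 30 x 20 slat_a (315,213) and long (397,180). slat_a is centred under the jaws, and the purple bar (143,35) is the decoy. The rows I need are x -1.07 and z +4.58 in total.

>>> play_rows --motion '[{"travel":[-0.25,0,0.8],"angular":[0,0,0],"fingers":0.6},{"travel":[-0.25,0,0.8],"angular":[0,0,0],"fingers":0.6},{"travel":[-0.25,0,0.8],"angular":[0,0,0],"fingers":0.6},{"travel":[-0.25,0,0.8],"angular":[0,0,0],"fingers":0.6},{"travel":[0,0,0.5],"angular":[0,0,0],"fingers":0.6},{"travel":[0,0,0.4],"angular":[0,0,0],"fingers":0.6},{"travel":[0,0,0.3],"angular":[0,0,0],"fingers":0.6},{"travel":[0,0,0.18],"angular":[0,0,0],"fingers":0.6},{"travel":[0,0,0],"angular":[0,0,0],"fingers":0.6},{"travel":[0,0,0],"angular":[0,0,0],"fingers":0.6}]'

```text
time_s: 5.2
position: [0.5594, -0.2102, 0.0929]
tcp_rot: [-180.0, -30.0, 167.0]
contact_force: [0.1, -0.9, 0.3]
grip_width: 0.605
finger_force: 0.0
```

>>> play_rows --motion '[{"travel":[0,0,0],"angular":[0,0,0],"fingers":0.4},{"travel":[0,0,0],"angular":[0,0,0],"fingers":0.3},{"travel":[0,0,0],"angular":[0,0,0],"fingers":0.2},{"travel":[0,0,0],"angular":[0,0,0],"fingers":0.1},{"travel":[0,0,0],"angular":[0,0,0],"fingers":0.0},{"travel":[0,0,0],"angular":[0,0,0],"fingers":0.0},{"travel":[0,0,0],"angular":[0,0,0],"fingers":0.0},{"travel":[0,0,0],"angular":[0,0,0],"fingers":0.0},{"travel":[0,0,0],"angular":[0,0,0],"fingers":0.0},{"travel":[0,0,0],"angular":[0,0,0],"fingers":0.0}]'

```text
time_s: 6.2
position: [0.5596, -0.2103, 0.0931]
tcp_rot: [-180.0, -30.0, 167.0]
contact_force: [2.1, -0.7, 5.8]
grip_width: 0.33
finger_force: 62.0
```

Gripped: opening 0.33 (about 28 mm) and 62 N. Lifting along the rack's normal, then levelling.

>>> play_rows --motion '[{"travel":[0,0,-0.2],"angular":[0,0,0],"fingers":0},{"travel":[0,0,-0.3],"angular":[0,0,0],"fingers":0},{"travel":[0,0,-0.5],"angular":[0,0,0],"fingers":0},{"travel":[0,0,-0.6],"angular":[0,0,0],"fingers":0},{"travel":[0,0,-0.6],"angular":[0,0,0],"fingers":0},{"travel":[0,0,-0.6],"angular":[0,0,0],"fingers":0},{"travel":[0,0,-0.6],"angular":[0,0,0],"fingers":0},{"travel":[0,0,-0.5],"angular":[0,0,0],"fingers":0},{"travel":[0,0,-0.3],"angular":[0,0,0],"fingers":0},{"travel":[0,0,-0.2],"angular":[0,0,0],"fingers":0}]'

```text
time_s: 7.2
position: [0.6237, -0.2251, 0.2072]
tcp_rot: [-180.0, -30.0, 167.0]
contact_force: [0.8, -0.4, -1.2]
grip_width: 0.333
finger_force: 61.3
```

>>> play_rows --motion '[{"travel":[0,0,0],"angular":[0,-0.02,0],"fingers":0},{"travel":[0,0,0],"angular":[0,-0.02,0],"fingers":0},{"travel":[0,0,0],"angular":[0,-0.02,0],"fingers":0},{"travel":[0,0,0],"angular":[0,-0.02,0],"fingers":0},{"travel":[0,0,0],"angular":[0,-0.02,0],"fingers":0},{"travel":[0,0,0],"angular":[0,-0.02,0],"fingers":0},{"travel":[0,0,0],"angular":[0,-0.02,0],"fingers":0},{"travel":[0,0,0],"angular":[0,-0.0267,0],"fingers":0},{"travel":[0,0,0],"angular":[0,0,0],"fingers":0},{"travel":[0,0,0],"angular":[0,0,0],"fingers":0}]'

```text
time_s: 8.2
position: [0.6229, -0.2248, 0.2067]
tcp_rot: [180.0, -0.2, 167.0]
contact_force: [-0.3, 0.8, 0.2]
grip_width: 0.331
finger_force: 61.2
```

```bash
python3 - <<'E'
from h import *
s=robot.state(); T=Ro.from_euler("xyz",s["tcp_rot"],degrees=True)
p,d,K,R,t=grab("wrist"); cv2.imwrite("pics/w3.png",p[:,:,::-1]); P=cloud(d,K,R,t)
hsv=cv2.cvtColor(p,cv2.COLOR_RGB2HSV)
Q=T.inv().apply((P-s["position"]).reshape(-1,3)).reshape(P.shape)
w=((d>0)&(abs(Q[...,1])<.03)&(Q[...,2]<.06)&(hsv[...,1]>70)&(hsv[...,1]<150)&(hsv[...,0]>10)&(hsv[...,0]<28)&(hsv[...,2]>90)).astype(np.uint8); w=cv2.morphologyEx(w,cv2.MORPH_OPEN,np.ones((3,3)))
k,l,st,ce=cv2.connectedComponentsWithStats(w); i=1+np.argmax(st[1:,4]); q=Q[l==i]
print(ce[i],st[i],np.percentile(q,[1,10,50,90,99],axis=0).round(4).tolist())
top=q[q[:,2]<np.percentile(q[:,2],60)]; print("pitch slope dz/dx, dz/dy",np.linalg.lstsq(np.c_[q[:,:2],np.ones(len(q))],q[:,2],rcond=None)[0])
delta([.561,.080,.16],[180,0,165.8])
E
```

```text
[315.31779683 231.09153559] [  276   100    79   280 19009] [[-0.0522, -0.0146, 0.0111], [-0.0348, -0.0118, 0.0117], [0.0267, -0.0002, 0.0124], [0.0695, 0.0116, 0.0132], [0.0774, 0.0143, 0.0141]]
pitch slope dz/dx, dz/dy [0.00208763 0.00091101 0.01245468]
pos [ 0.6235 -0.2248  0.2065] rot [180.   -0.2 167. ] travel shares total [4.31 9.43 1.56] angular total [ 0.     -0.0008  0.0068]
```

View pics/w3.png

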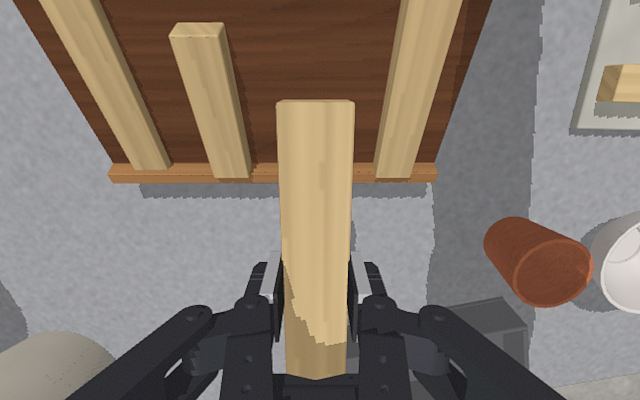

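w3 shows slat_a held square in the jaws. Its top end is at (315,100), 78 mm ahead of the TCP, so its middle is at tool x +3 mm, its underside is 32 mm below the TCP, and it is level. Next I'll carry it over the missing place at TCP (0.564, 0.079).

>>> play_rows --motion '[{"travel":[0.25,0.6,0],"angular":[0,0,0.0068],"fingers":0},{"travel":[0.45,1,0],"angular":[0,0,0],"fingers":0},{"travel":[0.45,1,0],"angular":[0,0,0],"fingers":0},{"travel":[0.45,1,0],"angular":[0,0,0],"fingers":0},{"travel":[0.45,1,0],"angular":[0,0,0],"fingers":0},{"travel":[0.45,1,0],"angular":[0,0,0],"fingers":0},{"travel":[0.45,1,0],"angular":[0,0,0],"fingers":0},{"travel":[0.45,1,0],"angular":[0,0,0],"fingers":0},{"travel":[0.45,1,0],"angular":[0,0,0],"fingers":0},{"travel":[0.35,0.8,0],"angular":[0,0,0],"fingers":0}]'

```text
time_s: 9.25
position: [0.5702, 0.0819, 0.2065]
tcp_rot: [-180.0, -0.1, 165.9]
contact_force: [0.8, 0.1, -0.7]
grip_width: 0.332
finger_force: 61.2
```

>>> play_rows --motion '[{"travel":[0,0,0.3],"angular":[0,0,0],"fingers":0},{"travel":[0,0,0.5],"angular":[0,0,0],"fingers":0},{"travel":[0,0,0.5],"angular":[0,0,0],"fingers":0},{"travel":[0,0,0.5],"angular":[0,0,0],"fingers":0},{"travel":[0,0,0.5],"angular":[0,0,0],"fingers":0},{"travel":[0,0,0.5],"angular":[0,0,0],"fingers":0},{"travel":[0,0,0.3],"angular":[0,0,0],"fingers":0},{"travel":[0,0,0.2],"angular":[0,0,0],"fingers":0},{"travel":[0,0,0],"angular":[0,0,0],"fingers":0},{"travel":[0,0,0],"angular":[0,0,0],"fingers":0}]'

```text
time_s: 10.25
position: [0.5703, 0.0793, 0.1081]
tcp_rot: [180.0, -0.0, 165.8]
contact_force: [-0.3, 0.4, -0.3]
grip_width: 0.335
finger_force: 61.2
```

```bash
python3 - <<'E'
from h import *
delta([.564,.079,.066],[180,0,165.8])
E
```

```text
pos [0.5703 0.0793 0.1081] rot [180.   -0.  165.8] travel shares total [ 0.2  -0.06  1.4 ] angular total [ 0.0001 -0.0001 -0.0001]
```

>>> play_rows --motion '[{"travel":[0.1,-0.03,0.3],"angular":[0,0,0],"fingers":0},{"travel":[0.1,-0.03,0.3],"angular":[0,0,0],"fingers":0},{"travel":[0,0,0.3],"angular":[0,0,0],"fingers":0},{"travel":[0,0,0.2],"angular":[0,0,0],"fingers":0},{"travel":[0,0,0.15],"angular":[0,0,0],"fingers":0},{"travel":[0,0,0.1],"angular":[0,0,0],"fingers":0},{"travel":[0,0,0.05],"angular":[0,0,0],"fingers":0},{"travel":[0,0,0.02],"angular":[0,0,0],"fingers":0},{"travel":[0,0,0],"angular":[0,0,0],"fingers":0},{"travel":[0,0,0],"angular":[0,0,0],"fingers":0}]'

```text
time_s: 11.25
position: [0.5638, 0.0791, 0.0654]
tcp_rot: [180.0, -0.0, 165.8]
contact_force: [0.9, 0.9, -0.6]
grip_width: 0.333
finger_force: 61.2
```

>>> play_rows --motion '[{"travel":[0,0,0.02],"angular":[0,0,0],"fingers":0},{"travel":[0,0,0.02],"angular":[0,0,0],"fingers":0},{"travel":[0,0,0],"angular":[0,0,0],"fingers":0},{"travel":[0,0,0],"angular":[0,0,0],"fingers":0},{"travel":[0,0,0],"angular":[0,0,0],"fingers":0},{"travel":[0,0,0],"angular":[0,0,0],"fingers":0},{"travel":[0,0,0],"angular":[0,0,0],"fingers":0},{"travel":[0,0,0],"angular":[0,0,0],"fingers":0},{"travel":[0,0,0],"angular":[0,0,0],"fingers":0},{"travel":[0,0,0],"angular":[0,0,0],"fingers":0}]'

```text
time_s: 12.25
position: [0.5636, 0.079, 0.0639]
tcp_rot: [-180.0, -0.1, 165.8]
contact_force: [-0.0, -0.2, -1.6]
grip_width: 0.334
finger_force: 61.2
```

>>> play_rows --motion '[{"travel":[0,0,0.03],"angular":[0,0,0],"fingers":0},{"travel":[0,0,0],"angular":[0,0,0],"fingers":0},{"travel":[0,0,0],"angular":[0,0,0],"fingers":0.4},{"travel":[0,0,0],"angular":[0,0,0],"fingers":0.5},{"travel":[0,0,0],"angular":[0,0,0],"fingers":0.6},{"travel":[0,0,0],"angular":[0,0,0],"fingers":0.6},{"travel":[0,0,0],"angular":[0,0,0],"fingers":0.6},{"travel":[0,0,0],"angular":[0,0,0],"fingers":0.6},{"travel":[0,0,0],"angular":[0,0,0],"fingers":0.6},{"travel":[0,0,-0.1],"angular":[0,0,0],"fingers":0.6}]'

```text
time_s: 13.25
position: [0.5633, 0.079, 0.0658]
tcp_rot: [-180.0, -0.1, 165.8]
contact_force: [-0.1, 0.1, 0.5]
grip_width: 0.593
finger_force: 0.0
```

>>> play_rows --motion '[{"travel":[0,0,-0.3],"angular":[0,0,0],"fingers":0.6},{"travel":[0,0,-0.6],"angular":[0,0,0],"fingers":0.6},{"travel":[0,0,-1],"angular":[0,0,0],"fingers":0.6},{"travel":[0,0,-1],"angular":[0,0,0],"fingers":0.8},{"travel":[0,0,-1],"angular":[0,0,0],"fingers":1},{"travel":[0,0,-1],"angular":[0,0,0],"fingers":1},{"travel":[0,0,-1],"angular":[0,0,0],"fingers":1},{"travel":[0,0,-0.5],"angular":[0,0,0],"fingers":1},{"travel":[0,0,0],"angular":[0,0,0],"fingers":1},{"travel":[0,0,0],"angular":[0,0,0],"fingers":1}]'

```text
time_s: 14.25
position: [0.5635, 0.079, 0.258]
tcp_rot: [180.0, -0.0, 165.8]
contact_force: [0.2, 0.1, -0.2]
grip_width: 1.003
finger_force: 0.0
```

```bash
cat > look.py <<'E'
from h import *
import sys
p,d,K,R,t=grab("wrist"); cv2.imwrite(f"pics/{sys.argv[1]}.png",p[:,:,::-1]); P=cloud(d,K,R,t)
def rects(P,d,c,rad,bands,mn=300):
    near=(np.hypot(P[...,0]-c[0],P[...,1]-c[1])<rad)&(d>0)
    for lo,hi in bands:
        w=(near&(P[...,2]>lo)&(P[...,2]<hi)).astype(np.uint8); w=cv2.morphologyEx(w,cv2.MORPH_OPEN,np.ones((3,3)))
        k,l,st,ce=cv2.connectedComponentsWithStats(w)
        for i in range(1,k):
            if st[i,4]>mn:
                q=P[l==i]; r=cv2.minAreaRect(q[:,:2].astype(np.float32)); print(lo,ce[i].round(),st[i,4],np.round(r[0],4),np.round(r[1],4),round(r[2],2),np.median(q[:,2]).round(4))
print("crib"); rects(P,d,(.571,.124),.13,((.008,.016),(.027,.037),(.047,.057)))
f=np.load("top0.npz") if len(sys.argv)<3 else None
if f is None:
    p,d,K,R,t=grab("top"); P=cloud(d,K,R,t)
else: d=f["d"]; P=cloud(d,f["K"],f["R"],f["t"])
print("mould top view"); rects(P,d,(.5,.39),.12,((.037,.05),),50)
E
python3 look.py w4
```

```text
crib
0.008 [333. 119.] 4825 [0.571  0.1242] [0.1697 0.1677] 75.81 0.0111
0.008 [359. 162.] 3021 [0.5731 0.1269] [0.0634 0.0587] 76.02 0.0111
0.008 [426. 178.] 829 [0.6181 0.1936] [0.013  0.1128] 75.85 0.0111
0.008 [356. 224.] 681 [0.645  0.1088] [0.0633 0.0165] 75.03 0.0111
0.027 [294. 120.] 342 [0.5101 0.07  ] [0.0113 0.0289] 75.52 0.0311
0.027 [361. 120.] 1798 [0.5267 0.1359] [0.0603 0.0289] 75.92 0.0312
0.027 [431. 120.] 304 [0.5441 0.2046] [0.0108 0.0288] 76.46 0.0311
0.027 [294. 205.] 352 [0.5972 0.0469] [0.0145 0.0288] 75.08 0.0311
0.027 [358. 205.] 1457 [0.6138 0.1139] [0.0599 0.0323] 75.67 0.031
0.047 [315. 164.] 4405 [0.5616 0.0797] [0.0301 0.1496] 75.99 0.0511
0.047 [406. 164.] 4492 [0.5838 0.1672] [0.0304 0.1495] 75.74 0.0511
mould top view
0.037 [236. 208.] 106 [0.4466 0.3746] [0.0658 0.0392] 85.39 0.0447
```

slat_a now lies at (0.5616, 0.0797) with its top at 51 mm, ends level with the upper slat, and the other crib slats haven't moved. I'll go over the mould next, with the tool x along the mould at yaw ~203°.

>>> play_rows --motion '[{"travel":[0.46,0.97,0],"angular":[0,0,0],"fingers":1},{"travel":[0.46,0.97,0],"angular":[0,0,0],"fingers":1},{"travel":[0.46,0.97,0],"angular":[0,0,0],"fingers":1},{"travel":[0.46,0.97,0],"angular":[0,0,0],"fingers":1},{"travel":[0.46,0.97,0],"angular":[0,0,0],"fingers":1},{"travel":[0.46,0.97,0],"angular":[0,0,0],"fingers":1},{"travel":[0.46,0.97,0],"angular":[0,0,0],"fingers":1},{"travel":[0.46,0.97,0],"angular":[0,0,0],"fingers":1},{"travel":[0.46,0.97,0],"angular":[0,0,0],"fingers":1},{"travel":[0.46,0.97,0],"angular":[0,0,0],"fingers":1}]'

```text
time_s: 15.3
position: [0.5005, 0.3957, 0.2564]
tcp_rot: [-179.9, -0.1, 165.8]
contact_force: [-0.6, -0.7, 0.3]
grip_width: 1.001
finger_force: 0.0
```

>>> play_rows --motion '[{"travel":[0,0,0],"angular":[0,0,-0.034],"fingers":1},{"travel":[0,0,0],"angular":[0,0,-0.034],"fingers":1},{"travel":[0,0,0],"angular":[0,0,-0.034],"fingers":1},{"travel":[0,0,0],"angular":[0,0,-0.034],"fingers":1},{"travel":[0,0,0],"angular":[0,0,-0.034],"fingers":1},{"travel":[0,0,0],"angular":[0,0,-0.034],"fingers":1},{"travel":[0,0,0],"angular":[0,0,0],"fingers":1},{"travel":[0,0,0],"angular":[0,0,0],"fingers":1},{"travel":[0,0,0],"angular":[0,0,0],"fingers":1},{"travel":[0,0,0],"angular":[0,0,0],"fingers":1}]'

```text
time_s: 16.3
position: [0.5014, 0.3949, 0.2579]
tcp_rot: [180.0, -0.1, -157.6]
contact_force: [0.3, -0.0, -0.3]
grip_width: 0.998
finger_force: 0.0
```

```bash
python3 - <<'E'
from h import *
p,d,K,R,t=grab("wrist"); cv2.imwrite("pics/w5.png",p[:,:,::-1]); P=cloud(d,K,R,t)
w=((np.hypot(P[...,0]-.5,P[...,1]-.395)<.11)&(d>0)&(P[...,2]>.036)&(P[...,2]<.052)).astype(np.uint8); w=cv2.morphologyEx(w,cv2.MORPH_OPEN,np.ones((3,3)))
k,l,st,ce=cv2.connectedComponentsWithStats(w)
for i in range(1,k):
    if st[i,4]>200: q=P[l==i]; r=cv2.minAreaRect(q[:,:2].astype(np.float32)); print(ce[i].round(),st[i,4],np.round(r[0],4),np.round(r[1],4),r[2],np.median(q[:,2]))
s=robot.state(); print(s["position"],s["tcp_rot"],np.round(s["joint_positions"],0))
E
```

```text
[317. 157.] 4600 [0.4937 0.3933] [0.1398 0.056 ] 22.41544532775879 0.04503787009772903
[364. 251.] 245 [0.5641 0.4784] [0.0058 0.0406] 52.051082611083984 0.044826151825787135
[0.50142077 0.39500404 0.25797075] [ 1.79979428e+02 -5.47937114e-02 -1.57544584e+02] [-42.  30.  -1.  90.   0.  61.  70.]
```

View pics/w5.png

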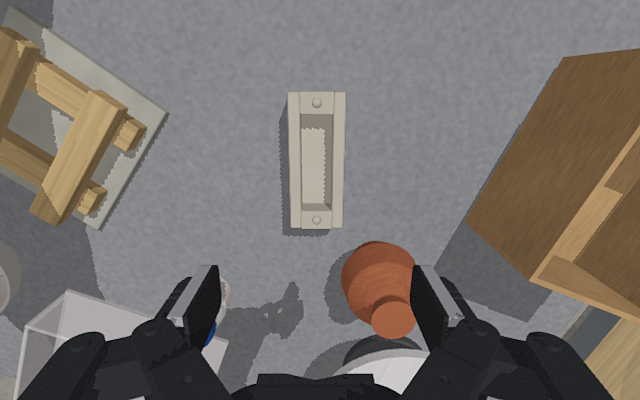

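w5 shows the mould upright, hollow up, at (317,160). Measured at (0.4937, 0.3933), 139.8 x 56 mm, top at 45 mm, and already aligned with the tool. The vase at (378,280) stays clear of the jaws, about 97 mm away along -x. I'll descend with x +0.26, y +0.05 and z +7.1 in total.

>>> play_rows --motion '[{"travel":[0.26,0.05,0.6],"angular":[0,0,0],"fingers":1},{"travel":[0,0,1],"angular":[0,0,0],"fingers":1},{"travel":[0,0,1],"angular":[0,0,0],"fingers":1},{"travel":[0,0,1],"angular":[0,0,0],"fingers":1},{"travel":[0,0,1],"angular":[0,0,0],"fingers":1},{"travel":[0,0,1],"angular":[0,0,0],"fingers":1},{"travel":[0,0,0.7],"angular":[0,0,0],"fingers":1},{"travel":[0,0,0.5],"angular":[0,0,0],"fingers":1},{"travel":[0,0,0.3],"angular":[0,0,0],"fingers":1},{"travel":[0,0,0],"angular":[0,0,0],"fingers":1}]'

```text
time_s: 17.35
position: [0.4932, 0.3932, 0.0444]
tcp_rot: [180.0, -0.1, -157.5]
contact_force: [0.1, 0.1, 0.7]
grip_width: 1.002
finger_force: 0.0
```

>>> play_rows --motion '[{"travel":[0,0,0],"angular":[0,0,0],"fingers":0.8},{"travel":[0,0,0],"angular":[0,0,0],"fingers":0.7},{"travel":[0,0,0],"angular":[0,0,0],"fingers":0.6},{"travel":[0,0,0],"angular":[0,0,0],"fingers":0.4},{"travel":[0,0,0],"angular":[0,0,0],"fingers":0.2},{"travel":[0,0,0],"angular":[0,0,0],"fingers":0},{"travel":[0,0,0],"angular":[0,0,0],"fingers":0},{"travel":[0,0,0],"angular":[0,0,0],"fingers":0},{"travel":[0,0,0],"angular":[0,0,0],"fingers":0},{"travel":[0,0,0],"angular":[0,0,0],"fingers":0}]'

```text
time_s: 18.35
position: [0.4944, 0.394, 0.0467]
tcp_rot: [179.9, 0.1, -157.5]
contact_force: [-0.3, -1.1, 5.7]
grip_width: 0.643
finger_force: 66.3
```

Gripped: opening 0.643 (about 55 mm) and 66 N. Lifting gently.

>>> play_rows --motion '[{"travel":[0,0,-0.1],"angular":[0,0,0],"fingers":0},{"travel":[0,0,-0.3],"angular":[0,0,0],"fingers":0},{"travel":[0,0,-0.5],"angular":[0,0,0],"fingers":0},{"travel":[0,0,-0.7],"angular":[0,0,0],"fingers":0},{"travel":[0,0,-0.8],"angular":[0,0,0],"fingers":0},{"travel":[0,0,-0.8],"angular":[0,0,0],"fingers":0},{"travel":[0,0,-0.8],"angular":[0,0,0],"fingers":0},{"travel":[0,0,-0.6],"angular":[0,0,0],"fingers":0},{"travel":[0,0,-0.4],"angular":[0,0,0],"fingers":0},{"travel":[0,0,-0.2],"angular":[0,0,0],"fingers":0}]'

```text
time_s: 19.35
position: [0.494, 0.3936, 0.2028]
tcp_rot: [179.9, 0.1, -157.5]
contact_force: [0.2, 0.2, -5.6]
grip_width: 0.64
finger_force: 64.9
```

```bash
python3 - <<'E'
from h import *
s=robot.state(); T=Ro.from_euler("xyz",s["tcp_rot"],degrees=True); print(s["position"],s["finger_force"],s["grip_width"])
p,d,K,R,t=grab("wrist"); cv2.imwrite("pics/w6.png",p[:,:,::-1]); P=cloud(d,K,R,t)
Q=T.inv().apply((P-s["position"]).reshape(-1,3)).reshape(P.shape)
w=((d>0)&(abs(Q[...,1])<.035)&(abs(Q[...,0])<.1)&(Q[...,2]<.015)&(Q[...,2]>-.015)).astype(np.uint8); w=cv2.morphologyEx(w,cv2.MORPH_OPEN,np.ones((3,3)))
k,l,st,ce=cv2.connectedComponentsWithStats(w); 
for i in range(1,k):
    if st[i,4]>300: q=Q[l==i]; print(ce[i].round(),st[i,4],np.percentile(q,[1,50,99],axis=0).round(4).tolist(),np.linalg.lstsq(np.c_[q[:,:2],np.ones(len(q))],q[:,2],rcond=None)[0].round(4))
E
```

```text
[0.49397391 0.39361079 0.20283044] 64.93473172187805 0.6397219481002397
[316. 232.] 24401 [[-0.0493, -0.0315, -0.0126], [0.0326, 0.0001, 0.0017], [0.071, 0.0315, 0.0138]] [-0.0123 -0.0009  0.0023]
```

The mould is held centred and level, with its underside about 47 mm below the TCP. Now I'll turn it by +126.8° about the tool's z, clear of everything.

>>> play_rows --motion '[{"travel":[0,0,0],"angular":[0,0,0.02],"fingers":0},{"travel":[0,0,0],"angular":[0,0,0.04],"fingers":0},{"travel":[0,0,0],"angular":[0,0,0.04],"fingers":0},{"travel":[0,0,0],"angular":[0,0,0.04],"fingers":0},{"travel":[0,0,0],"angular":[0,0,0.04],"fingers":0},{"travel":[0,0,0],"angular":[0,0,0.04],"fingers":0},{"travel":[0,0,0],"angular":[0,0,0.04],"fingers":0},{"travel":[0,0,0],"angular":[0,0,0.04],"fingers":0},{"travel":[0,0,0],"angular":[0,0,0.04],"fingers":0},{"travel":[0,0,0],"angular":[0,0,0.04],"fingers":0}]'

```text
time_s: 20.4
position: [0.4929, 0.393, 0.2]
tcp_rot: [-179.8, -0.0, 133.8]
contact_force: [-0.2, 1.0, -4.2]
grip_width: 0.64
finger_force: 64.9
```

>>> play_rows --motion '[{"travel":[0,0,0],"angular":[0,0,0.04],"fingers":0},{"travel":[0,0,0],"angular":[0,0,0.04],"fingers":0},{"travel":[0,0,0],"angular":[0,0,0.04],"fingers":0},{"travel":[0,0,0],"angular":[0,0,0.04],"fingers":0},{"travel":[0,0,0],"angular":[0,0,0.04],"fingers":0},{"travel":[0,0,0],"angular":[0,0,0.04],"fingers":0},{"travel":[0,0,0],"angular":[0,0,0.04],"fingers":0},{"travel":[0,0,0],"angular":[0,0,0.03],"fingers":0},{"travel":[0,0,0],"angular":[0,0,0.014],"fingers":0},{"travel":[0,0,0],"angular":[0,0,0],"fingers":0}]'

```text
time_s: 21.4
position: [0.4929, 0.3933, 0.2001]
tcp_rot: [-179.9, 0.1, 75.8]
contact_force: [-0.5, 0.7, -5.3]
grip_width: 0.642
finger_force: 64.9
```

```bash
python3 - <<'E'
from h import *
delta([.572,.124,.2],[180,0,75.75])
E
```

```text
pos [0.4929 0.3933 0.2001] rot [-1.799e+02  1.000e-01  7.580e+01] travel shares total [-8.05  4.76  0.01] angular total [-0.0006  0.0006  0.0002]
```

>>> play_rows --motion '[{"travel":[-0.5,0.3,0],"angular":[0,0,0],"fingers":0},{"travel":[-0.85,0.5,0],"angular":[0,0,0],"fingers":0},{"travel":[-0.9,0.53,0],"angular":[0,0,0],"fingers":0},{"travel":[-0.9,0.53,0],"angular":[0,0,0],"fingers":0},{"travel":[-0.9,0.53,0],"angular":[0,0,0],"fingers":0},{"travel":[-0.9,0.53,0],"angular":[0,0,0],"fingers":0},{"travel":[-0.9,0.53,0],"angular":[0,0,0],"fingers":0},{"travel":[-0.9,0.53,0],"angular":[0,0,0],"fingers":0},{"travel":[-0.8,0.48,0],"angular":[0,0,0],"fingers":0},{"travel":[-0.5,0.3,0],"angular":[0,0,0],"fingers":0}]'

```text
time_s: 22.4
position: [0.573, 0.1201, 0.201]
tcp_rot: [-180.0, 0.1, 75.7]
contact_force: [-0.8, 0.8, -5.4]
grip_width: 0.644
finger_force: 64.9
```

>>> play_rows --motion '[{"travel":[0,0,0.2],"angular":[0,0,0],"fingers":0},{"travel":[0,0,0.4],"angular":[0,0,0],"fingers":0},{"travel":[0,0,0.5],"angular":[0,0,0],"fingers":0},{"travel":[0,0,0.5],"angular":[0,0,0],"fingers":0},{"travel":[0,0,0.5],"angular":[0,0,0],"fingers":0},{"travel":[0,0,0.4],"angular":[0,0,0],"fingers":0},{"travel":[0,0,0.2],"angular":[0,0,0],"fingers":0},{"travel":[0,0,0.1],"angular":[0,0,0],"fingers":0},{"travel":[0,0,0],"angular":[0,0,0],"fingers":0},{"travel":[0,0,0],"angular":[0,0,0],"fingers":0}]'

```text
time_s: 23.4
position: [0.5732, 0.1243, 0.1176]
tcp_rot: [180.0, -0.0, 75.8]
contact_force: [1.2, -0.5, -5.2]
grip_width: 0.637
finger_force: 64.8
```

```bash
python3 - <<'E'
from h import *
delta([.572,.124,.099],[180,0,75.75]); print(robot.state()["contact_force"])
E
```

```text
pos [0.5732 0.1243 0.1176] rot [180.   -0.   75.8] travel shares total [-0.02 -0.04  0.62] angular total [ 0.     -0.0001  0.0001]
[ 1.15277895 -0.51896727 -5.23136948]
```

>>> play_rows --motion '[{"travel":[0,-0.03,0.15],"angular":[0,0,0],"fingers":0},{"travel":[0,0,0.15],"angular":[0,0,0],"fingers":0},{"travel":[0,0,0.1],"angular":[0,0,0],"fingers":0},{"travel":[0,0,0.06],"angular":[0,0,0],"fingers":0},{"travel":[0,0,0.05],"angular":[0,0,0],"fingers":0},{"travel":[0,0,0.03],"angular":[0,0,0],"fingers":0},{"travel":[0,0,0],"angular":[0,0,0],"fingers":0},{"travel":[0,0,0],"angular":[0,0,0],"fingers":0},{"travel":[0,0,0],"angular":[0,0,0],"fingers":0},{"travel":[0,0,0],"angular":[0,0,0],"fingers":0}]'

```text
time_s: 24.4
position: [0.5719, 0.1245, 0.1009]
tcp_rot: [-180.0, -0.0, 75.8]
contact_force: [-0.1, 0.2, -5.2]
grip_width: 0.644
finger_force: 64.9
```

>>> play_rows --motion '[{"travel":[0,0,0.02],"angular":[0,0,0],"fingers":0},{"travel":[0,0,0.02],"angular":[0,0,0],"fingers":0},{"travel":[0,0,0.02],"angular":[0,0,0],"fingers":0},{"travel":[0,0,0],"angular":[0,0,0],"fingers":0},{"travel":[0,0,0],"angular":[0,0,0],"fingers":0},{"travel":[0,0,0],"angular":[0,0,0],"fingers":0},{"travel":[0,0,0],"angular":[0,0,0],"fingers":0},{"travel":[0,0,0],"angular":[0,0,0],"fingers":0},{"travel":[0,0,0],"angular":[0,0,0],"fingers":0},{"travel":[0,0,0],"angular":[0,0,0],"fingers":0}]'

```text
time_s: 25.4
position: [0.5718, 0.1245, 0.099]
tcp_rot: [-179.9, 0.0, 75.8]
contact_force: [-0.2, 0.6, -5.0]
grip_width: 0.64
finger_force: 64.8
```

Still bearing the full weight, so I'll go on in 0.5 mm steps.

>>> play_rows --motion '[{"travel":[0,0,0.017],"angular":[0,0,0],"fingers":0},{"travel":[0,0,0],"angular":[0,0,0],"fingers":0},{"travel":[0,0,0.017],"angular":[0,0,0],"fingers":0},{"travel":[0,0,0],"angular":[0,0,0],"fingers":0},{"travel":[0,0,0],"angular":[0,0,0],"fingers":0},{"travel":[0,0,0],"angular":[0,0,0],"fingers":0},{"travel":[0,0,0],"angular":[0,0,0],"fingers":0},{"travel":[0,0,0],"angular":[0,0,0],"fingers":0},{"travel":[0,0,0],"angular":[0,0,0],"fingers":0},{"travel":[0,0,0],"angular":[0,0,0],"fingers":0}]'

```text
time_s: 26.4
position: [0.5719, 0.1245, 0.0987]
tcp_rot: [-179.9, -0.0, 75.8]
contact_force: [-3.8, -0.0, 5.5]
grip_width: 0.643
finger_force: 66.0
```

Contact made (the force changed sign). Releasing slowly and backing off upward.

>>> play_rows --motion '[{"travel":[0,0,0],"angular":[0,0,0],"fingers":0.66},{"travel":[0,0,0],"angular":[0,0,0],"fingers":0.7},{"travel":[0,0,0],"angular":[0,0,0],"fingers":0.75},{"travel":[0,0,0],"angular":[0,0,0],"fingers":0.8},{"travel":[0,0,0],"angular":[0,0,0],"fingers":0.85},{"travel":[0,0,0],"angular":[0,0,0],"fingers":0.9},{"travel":[0,0,0],"angular":[0,0,0],"fingers":0.9},{"travel":[0,0,0],"angular":[0,0,0],"fingers":0.9},{"travel":[0,0,0],"angular":[0,0,0],"fingers":0.9},{"travel":[0,0,0],"angular":[0,0,0],"fingers":0.9}]'

```text
time_s: 27.4
position: [0.5718, 0.1245, 0.098]
tcp_rot: [-179.9, -0.0, 75.8]
contact_force: [-0.1, 0.2, -1.2]
grip_width: 0.9
finger_force: 0.0
```

>>> play_rows --motion '[{"travel":[0,0,-0.2],"angular":[0,0,0],"fingers":0.9},{"travel":[0,0,-0.4],"angular":[0,0,0],"fingers":0.9},{"travel":[0,0,-0.7],"angular":[0,0,0],"fingers":0.9},{"travel":[0,0,-0.8],"angular":[0,0,0],"fingers":0.9},{"travel":[0,0,-0.8],"angular":[0,0,0],"fingers":0.9},{"travel":[0,0,-0.8],"angular":[0,0,0],"fingers":0.9},{"travel":[0,0,-0.8],"angular":[0,0,0],"fingers":0.9},{"travel":[0,0,-0.8],"angular":[0,0,0],"fingers":0.9},{"travel":[0,0,-0.4],"angular":[0,0,0],"fingers":0.9},{"travel":[0,0,0],"angular":[0,0,0],"fingers":0.9}]'

```text
time_s: 28.4
position: [0.573, 0.1245, 0.2711]
tcp_rot: [179.9, -0.1, 75.8]
contact_force: [-0.4, 0.3, 0.2]
grip_width: 0.898
finger_force: 0.0
```

```bash
sed -i 's/(.047,.057))/(.045,.057),(.088,.105))/' look.py; python3 look.py w7
```

```text
crib
0.008 [315.  94.] 2358 [0.5884 0.1921] [0.027  0.1703] 75.8 0.0111
0.008 [249. 169.] 936 [0.4966 0.1319] [0.0675 0.0209] 75.73 0.0112
0.008 [377. 168.] 967 [0.641 0.098] [0.0622 0.0222] 75.6 0.0111
0.027 [268. 102.] 489 [0.5436 0.2008] [0.0167 0.0295] 75.55 0.0312
0.027 [358. 104.] 391 [0.6314 0.1771] [0.0137 0.0296] 75.82 0.0311
0.027 [270. 169.] 1295 [0.5248 0.133 ] [0.058  0.0272] 75.99 0.0312
0.027 [356. 169.] 1214 [0.6165 0.1098] [0.0578 0.0256] 75.68 0.0311
0.045 [260. 127.] 1289 [0.5312 0.1804] [0.0296 0.0419] 75.73 0.0511
0.045 [368. 127.] 1339 [0.6352 0.154 ] [0.0295 0.0436] 75.64 0.051
0.045 [265. 212.] 1066 [0.5088 0.0924] [0.0305 0.0422] 75.55 0.0511
0.045 [364. 211.] 1070 [0.6131 0.0669] [0.0295 0.0435] 76.33 0.051
0.088 [314. 173.] 5675 [0.5722 0.125 ] [0.1398 0.0562] 75.69 0.097
mould top view
0.037 [236. 208.] 106 [0.4466 0.3746] [0.0658 0.0392] 85.39 0.0447
```

View pics/w7.png

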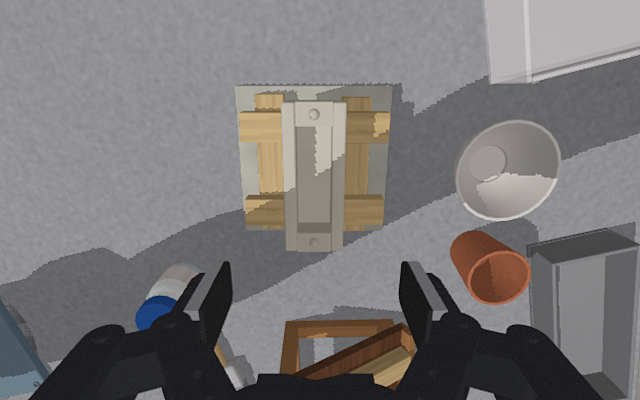

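w7 shows the mould at (314,173) bridging both upper slats, measured at (0.572, 0.125) with its top at 97 mm, yaw 75.7° and level. All crib slats are in place and the arm is clear.

```bash
python3 -c "
from workcell import robot
print(robot.hand_in())"
```

```text
the job is handed in; nothing more can be done
None
```

I laid slat_a in the crib's missing place and set the mould level across both upper slats, 1–2 mm from the board's middle by the last wrist view; the job is handed in, but the hand-in gave back no verdict.

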